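# Zero the peak pointer of the blue torque tester

### The job

The blue torque tester still shows the peak of the last check. Turn its reset knob anticlockwise until the red pointer is fully home against the zero stop, ready for the next check, and let go. Leave the reading of the yellow tester as it is.

Things in the scene. Friction and masses are not known exactly. Their poses are not given: they have to be found in the camera images.
- blue_tester: Blue torque tester fixed to the bench: case 135 x 100 mm, 40 mm high, on top a white dial of 85 mm and a steel square drive (66 mm to +x, rises to 60 mm). Origin: on the bench under the middle of the dial (the knob's axis), z up. Case spans x -50 to +85, y -50 to +50 mm. Zero mark and steel stop pin (31 mm from the axis, top 47 mm above bench) at the dial's +y; scale clockwise to +x, then -y.
- blue_grip (a point): point on the axis of the blue tester's black reset knob, 72 mm above the bench, a good TCP height for gripping. The knob is an upright bar 14 mm thick, 36 mm long (along this point's y), 47 to 79 mm above the bench, white line on top, on a skirt of 34 mm diameter (42 to 47 mm). A flat red pointer fixed to it reaches 38 mm from the axis along this point's +y. Site and axes turn with the knob.
- blue_knob (a joint): angle of the blue tester's knob and pointer, rad: 0 = against the rigid zero stop (bar and pointer along the tester's +y), growing clockwise seen from above to 2.0; starts at 0.65 to 1.3. Reset = turn anticlockwise. Friction of 0.04 N m holds it where it is left; no spring.
- yellow_pointer_tip (a point): tip of the red pointer of the other tester, which is built like the blue one but has a yellow case and stands at least 0.15 m from it (axis to axis); the tip is 38 mm from the yellow knob's axis and 44 mm above the bench. It must stay where it is.

How it is judged:
At the end, for the whole second after the job is handed in: The blue tester's pointer rests within 10 degrees (0.175 rad) of its zero stop, the knob at rest and released; the yellow tester's pointer tip is within 8 mm of where it was (value of joint blue_knob below 0.175 rad and velocity of joint blue_knob between -0.05 and 0.05 rad/s and distance of yellow_pointer_tip from where it was at the start of the episode below 0.008 m); the robot touches nothing.
It fails at once if the yellow tester's pointer is turned (its tip moves more than 8 mm) (distance of yellow_pointer_tip from where it was at the start of the episode above 0.008 m).
It also fails if it takes over 29 s, if anything falls off the work surface, if the arm or the gripper's body presses on something with over 40 N, if the wrist force passes 120 N, or if a joint passes its speed limit or range.

### The arm

A 6-joint arm with a two-finger parallel gripper is mounted at the origin on a cart in front of the work surface, level with it; the furniture and walls round the work are solid. World frame = base frame: x ahead of the robot, y to its left, z up, the work surface at z = 0. Lengths are in m, angles in rad, forces in N, time in s.
With the tool pointing down it reaches from about 0.375 to 0.9 m from the base axis. Payload 3.1 kg.
Tool frame: the origin (TCP) lies between the finger pads, 19 mm behind the fingertips; this is the grasp point; z points along the fingers, y is the line along which they close (so a half turn about z gives the same grasp; the last joint's range is limited). The gripper opens to 85 mm and grips with 20 to 120 N. Pads are 22 mm wide; open, the fingers measure 114 mm over their backs; the gripper's body (76 mm by 85 mm) begins 54 mm behind the grasp point. The pads swing forward as they close: fully open they stand 13 mm farther back than shut.
Start: joints at [0.922, 0.527, 1.433, -0, 1.181, -0.178], TCP at [0.283, 0.557, 0.25] pointing down, gripper open.
Joint ranges: [-3.08, 3.08], [-0.75, 2.2], [0.22, 2.44], [-1.43, 4.57], [0, 2.65], [-2.85, 2.85]. Speed limits (rad/s): [2.79, 2.79, 3.14, 3.14, 3.14, 3.14].

### API

Orientations are given as a unit quaternion [x, y, z, w].
In Python, from station import manip gives the robot as it stands.
- The arm moves only by the tool drive_tool, never from a script. Its argument "plan" is a list of rows, each a list of 7 numbers: the shift along the tool's x, y, z in m, then the turn, a rotation vector about the tool's x, y, z in degrees, then the opening, from -1 (shut) to 1 (fully open). In form: [[x, y, z, wx, wy, wz, gripper], ...]. A call has 1 to 10 rows; each row shifts and turns the commanded pose from where the row before left it, along the tool's axes as they then stand; what a row does not reach is not made up. A row lasts 1/10 s, in which the tool goes at most 50 mm and 8.59 degrees, less where a joint would pass 70% of its speed; a pose out of reach is approached as far as the arm can. A call is refused whole if a number of a shift passes 0.05 or a number of a turn 8.59, either way. A call with a gripper value outside its range is refused whole. The fingers move at their own pace and stop on an object; "newtons" is the grip in N (left out, the last holds). Time passes only in rows, so rows that do not move let the fingers close. It gives the time, the measured TCP pose, the force, the opening and the grip force at its end, in the units of the state.
- manip.sense(): the state, without advancing time (a new reading comes with each control period).
- manip.snapshot(name): name is "scene" or "top" or "wrist"; returns a dict with "image" (420x560x3 uint8, red, green, blue), "z_map" (420x560 float32, m along the optical axis (not along the pixel's ray), 0 where there is no reading), "fov_y" (degrees; the focal length in pixels is half the picture's height over the tangent of half this angle, whatever the lens; pixels are square), "cx", "cy" (the principal point, pixels), "extrinsics" (4x4, takes a point from camera to world coordinates); the wrist camera has in their place "mount" (4x4, takes a point from camera to tool coordinates, whose origin is the TCP and whose axes are the flange's). Camera axes: x right, y up, looking along -z (the intrinsics and any distortion apply to the point x, -y, -z); pixel columns grow to the right and rows downward; lengths in m; the calibration is good to about 2 mm. A picture is of the moment at which its call begins: read the wrist's pose just before it.
- manip.sign_off(): hands the job in; it is judged then, once.
The state is a dict: "t": time; "q": joint angles; "qd": joint speeds; "tau": joint torques, N m; "tcp_pos": TCP position; "tool_rot": TCP orientation; "force": force on the tool from outside, world axes, zero at the start; "ft_torque": the same for the moment, N m; "finger_gap": opening from 0.0 (shut) to 1.0 (fully open); "gripper_force": force on a finger pad.
Only numpy, scipy, OpenCV 4.12 (cv2) and the standard library are available. Lean on these libraries where they do the work, as an engineer would, in place of code of your own. Each camera call takes 0.05 s, during which the arm holds its last target. There are 200 camera calls.

## Working session

There is one attempt and no reset: what is moved stays moved. The work goes in short steps, Python scripts to look and compute and a tool call to move; the robot and the scene stay as the last step left them, time stands still between calls to the robot, and variables do not carry over. Pictures are saved under pics/ and viewed, at most 10 in all, crops included, and the job is handed in when it is done.

Besides the shell and the picture viewer there is one more tool, called after ">>>" in YAML: its name, and indented under it one key for each argument. drive_tool: Moves the arm, as the interface text tells. Its arguments: {"type":"object","properties":{"plan":{"type":"array"},"newtons":{"type":"number"}},"required":["plan"]}

```bash
mkdir -p pics
cat > h.py <<'E'
import numpy as np,cv2
from station import manip
def world(s,u,v,z=None):
    # point on plane height z, or by depth map
    f=210/np.tan(np.radians(s["fov_y"])/2); E=np.array(s["extrinsics"])
    d=np.array([(u-s["cx"])/f,-(v-s["cy"])/f,-1.])
    if z is None: t=float(s["z_map"][int(v),int(u)])
    else: t=(z-E[2,3])/(E[:3,:3]@d)[2]
    return E[:3,:3]@(d*t)+E[:3,3]
E
python3 - <<'E'
from h import *
st=manip.sense(); print(st)
for n in("top","scene"):
    s=manip.snapshot(n); np.save(f"{n}.npy",s,allow_pickle=True)
    cv2.imwrite(f"pics/{n}.png",s["image"][:,:,::-1]); print(n,{k:v for k,v in s.items() if k not in("image","z_map")})
E
```

```text
{'t': 0.0, 'q': array([ 9.22504563e-01,  5.28471871e-01,  1.43390725e+00, -1.84864820e-05,
        1.18138427e+00, -1.78499174e-01]), 'qd': array([-0.00105139, -0.00064144, -0.00077204,  0.00094054, -0.00046678,
       -0.00020979]), 'tau': array([ 5.09034944e-04, -4.42336321e+01, -1.78030479e+01, -1.49494545e-04,
        8.20746442e-03,  9.39355857e-06]), 'tcp_pos': array([0.28250151, 0.55675319, 0.24902849]), 'tool_rot': array([ 2.32738570e-01,  9.72538729e-01, -9.97371167e-04, -4.28187217e-04]), 'force': array([-0.38896619,  0.43089033,  0.19505178]), 'ft_torque': array([-0.01261583,  0.02346648,  0.03574819]), 'gripper_force': 0.0, 'finger_gap': 0.9971791006581495}
top {'fov_y': 47.942944876697446, 'cx': 287.00809273060963, 'cy': 207.3418186121823, 'extrinsics': array([[-0.02547905,  0.99514392, -0.09507569,  0.44772259],
       [-0.99966408, -0.02491149,  0.00715193,  0.32846836],
       [ 0.00474873,  0.09522598,  0.99544435,  0.92639761],
       [ 0.        ,  0.        ,  0.        ,  1.        ]])}
scene {'fov_y': 48.946235648029585, 'cx': 283.96854075699105, 'cy': 208.780379294264, 'extrinsics': array([[ 0.72182864,  0.53945855, -0.43352956,  0.13365254],
       [-0.69198077,  0.57274057, -0.43946656, -0.05016544],
       [ 0.01122597,  0.61721367,  0.78671549,  0.75396251],
       [ 0.        ,  0.        ,  0.        ,  1.        ]])}
```

View pics/top.png

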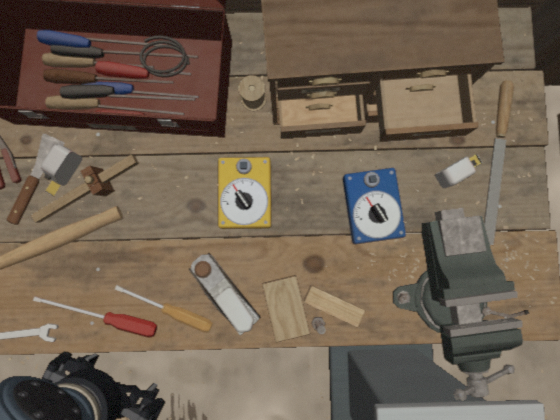

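View pics/scene.png

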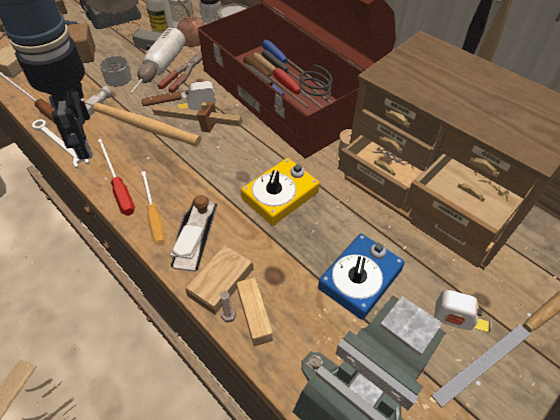

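The top view shows the yellow tester at about (244,197) and the blue one at about (375,207), with the vise at its lower right and open drawers above it. I'll enlarge the blue tester.

Run:
```python
from h import *
s=np.load("top.npy",allow_pickle=True).item()
cv2.imwrite("pics/crop.png",cv2.resize(s["image"][155:255,330:430,::-1],None,fx=6,fy=6,interpolation=cv2.INTER_CUBIC))
for n,u,v in[("drawerR",430,130),("drawer front",425,135),("drawerL",320,125),("vise",465,235),("visejaw",430,250),("viseedge",420,300),("case",355,235),("tape",460,170),("cabinet",380,60)]:print(n,world(s,u,v).round(3))
```

```text
drawerR [0.635 0.094 0.194]
drawer front [0.634 0.093 0.166]
drawerL [0.664 0.262 0.131]
vise [0.47  0.02  0.121]
visejaw [0.446 0.07  0.084]
viseedge [0.352 0.074 0.019]
case [0.477 0.196 0.039]
tape [0.592 0.    0.064]
cabinet [0.72  0.185 0.271]
```

View pics/crop.png

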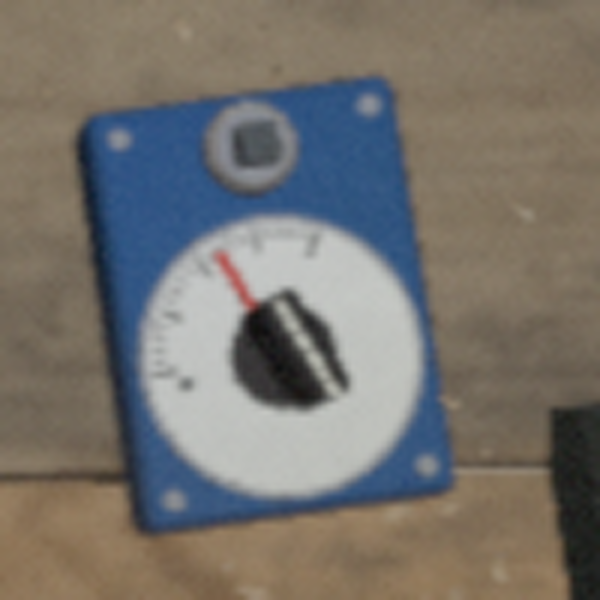

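The crop shows the dial centre at about (282,356), pointer tip (219,255), stop pin (186,384), the bar's white line from (283,300) to (340,395), and the square drive at (258,142).

Run:
```python
from h import *
s=np.load("top.npy",allow_pickle=True).item()
W=lambda a,b,z:world(s,330+(a+.5)/6-.5,155+(b+.5)/6-.5,z)
c=W(282,356,.041);p=W(186,384,.047);t=W(219,255,.044);sq=W(258,142,.060);l1=W(283,300,.079);l2=W(340,395,.079)
print("c",c,"line mid",(l1+l2)/2,"linelen",np.linalg.norm(l1-l2))
ang=lambda d:np.degrees(np.arctan2(d[1],d[0]))
for n,q in(("pin",p),("tip",t),("sq",sq)):print(n,q,np.linalg.norm((q-c)[:2]),ang(q-c))
print("bar",ang(l1-l2))
st=manip.sense()
from scipy.spatial.transform import Rotation as R
print(R.from_quat(st["tool_rot"]).as_matrix().round(3))
f=210/np.tan(np.radians(s["fov_y"])/2)
# tall things near the blue tester
E_=np.array(s["extrinsics"]);v,u=np.mgrid[:420,:560];zm=s["z_map"]
P=np.stack([(u-s["cx"])/f*zm,-(v-s["cy"])/f*zm,-zm],-1)@E_[:3,:3].T+E_[:3,3]
d=np.hypot(P[...,0]-c[0],P[...,1]-c[1])
for lo in range(0,200,20):
    m=(d>lo/1000)&(d<=(lo+20)/1000)&(zm>0);i=P[m][P[m][:,2].argmax()];print(lo,i.round(3))
print("dial z",np.median(P[206:210,362:366,2]))
```

```text
c [0.51563874 0.15385611 0.041     ] line mid [0.51508335 0.15238466 0.079     ] linelen 0.033089556628489315
pin [0.50719216 0.18531976 0.047     ] 0.03257769282698666 105.02705616494727
tip [0.5476673  0.17283902 0.044     ] 0.03723143061448251 30.65467109806355
sq [0.58070393 0.16213779 0.06      ] 0.06559013019372459 7.253762493549551
bar 28.633967683259463
[[-0.892  0.453 -0.001]
 [ 0.453  0.892 -0.002]
 [ 0.    -0.002 -1.   ]]
0 [0.523 0.163 0.084]
20 [0.544 0.172 0.048]
40 [0.575 0.159 0.064]
60 [0.586 0.164 0.064]
80 [0.491 0.061 0.123]
100 [0.634 0.136 0.197]
120 [0.641 0.107 0.197]
140 [0.644 0.068 0.196]
160 [0.643 0.056 0.197]
180 [0.708 0.187 0.274]
dial z 0.042807087949501
```

>>> drive_tool:
  plan:
    - [-0.039,-0.0255,0,0,0,0,0.2]
    - [-0.039,-0.0255,0,0,0,0,0.2]
    - [-0.039,-0.0255,0,0,0,0,0.2]
    - [-0.039,-0.0255,0,0,0,0,0.2]
    - [-0.039,-0.0255,0,0,0,0,0.2]
    - [-0.039,-0.0255,0,0,0,0,0.2]
    - [-0.039,-0.0255,0,0,0,0,0.2]
    - [-0.039,-0.0255,0,0,0,0,0.2]
    - [-0.039,-0.0255,0,0,0,0,0.2]
    - [-0.039,-0.0255,0,0,0,0,0.2]

```text
t: 1.1
tcp_pos: [0.5156, 0.1516, 0.2497]
tool_rot: [0.233, 0.973, -0.0, -0.0]
force: [0.5, 1.1, -0.1]
finger_gap: 0.599
gripper_force: 0.0
```

>>> drive_tool:
  plan:
    - [0,0,0,0,0,8.2,0.2]
    - [0,0,0,0,0,8.2,0.2]
    - [0,0,0,0,0,8.2,0.2]
    - [0,0,0,0,0,8.2,0.2]
    - [0,0,0,0,0,8.2,0.2]
    - [0,0,0,0,0,8.2,0.2]
    - [0,0,0,0,0,8.2,0.2]
    - [0,0,0,0,0,8.2,0.2]

```text
t: 1.9
tcp_pos: [0.5149, 0.1533, 0.2496]
tool_rot: [0.725, 0.689, -0.0, -0.0]
force: [-0.2, -0.8, 0.5]
finger_gap: 0.602
gripper_force: 0.0
```

>>> drive_tool:
  plan:
    - [0,0,0,0,0,8.2,0.2]
    - [0,0,0,0,0,8.2,0.2]
    - [0,0,0,0,0,8.2,0.2]
    - [0,0,0,0,0,8.2,0.2]
    - [0,0,0,0,0,8.2,0.2]
    - [0,0,0,0,0,8.2,0.2]
    - [0,0,0,0,0,8.2,0.2]
    - [0,0,0,0,0,0,0.2]
    - [0,0,0,0,0,0,0.2]

```text
t: 2.8
tcp_pos: [0.515, 0.1533, 0.2497]
tool_rot: [0.965, 0.261, -0.0, -0.0]
force: [0.1, 0.3, 0.2]
finger_gap: 0.596
gripper_force: 0.0
```

Run:
```python
from h import *
from scipy.spatial.transform import Rotation as R
st=manip.sense(); s=manip.snapshot("wrist")
s["T"]=np.eye(4);s["T"][:3,:3]=R.from_quat(st["tool_rot"]).as_matrix();s["T"][:3,3]=st["tcp_pos"];s["extrinsics"]=s["T"]@s["mount"]
np.save("wrist.npy",s,allow_pickle=True)
print(st["t"],st["tcp_pos"],st["q"],st["finger_gap"],s["T"][:3,:3].round(3),np.round(s["mount"],3),[k for k in s])
cv2.imwrite("pics/wrist.png",s["image"][:,:,::-1])
```

```text
2.8 [0.51498985 0.15333999 0.24974199] [ 8.13249608e-02  4.10432938e-01  1.65243893e+00 -8.93324040e-06
  1.07940602e+00  1.12408656e+00] 0.5959082597769836 [[ 0.864  0.504 -0.001]
 [ 0.504 -0.864 -0.   ]
 [-0.001 -0.    -1.   ]] [[ 0.     0.956  0.293  0.074]
 [ 1.     0.    -0.    -0.   ]
 [-0.     0.293 -0.956 -0.125]
 [ 0.     0.     0.     1.   ]] ['image', 'z_map', 'fov_y', 'cx', 'cy', 'mount', 'T', 'extrinsics']
```

View pics/wrist.png

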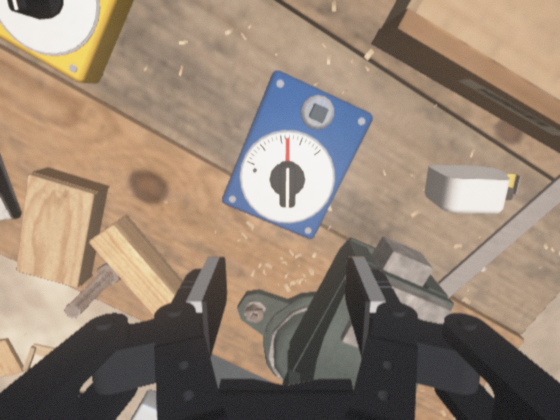

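The wrist view shows bar and pointer vertical near column 288 (tip at row 138, line from 168 to 205), dial centred at about (287.5,176), stop pin (254,170) and square drive (318,112).

Run:
```python
from h import *
s=np.load("wrist.npy",allow_pickle=True).item()
# sub-pixel: dial by white mask ellipse
hsv=cv2.cvtColor(s["image"],cv2.COLOR_RGB2HSV)
m=((hsv[...,1]<40)&(hsv[...,2]>150)).astype(np.uint8);m[:, :230]=0;m[:,345:]=0;m[:125]=0;m[230:]=0
cs=max(cv2.findContours(m,cv2.RETR_EXTERNAL,cv2.CHAIN_APPROX_NONE)[0],key=cv2.contourArea)
e=cv2.fitEllipse(cv2.convexHull(cs));print(e)
c=world(s,*e[0],.042)
a=world(s,288,168,.079);b=world(s,288,205,.079);t=world(s,288,138,.044);p=world(s,254,170,.047);sq=world(s,318,112,.060)
ang=lambda d:np.degrees(np.arctan2(d[1],d[0]))
print("c",c,"mid",(a+b)/2,np.linalg.norm(a-b),"bar",ang(a-b),s["cx"])
for n,q in(("pin",p),("tip",t),("sq",sq)):print(n,np.linalg.norm((q-c)[:2]),ang(q-c))
T=s["T"]
for q in(c,(a+b)/2):print("in tool",T[:3,:3].T@(q-T[:3,3]))
```

```text
((286.872802734375, 176.2126007080078), (93.08887481689453, 94.7774658203125), 88.88021850585938)
c [0.51605731 0.15289902 0.042     ] mid [0.51567215 0.15172483 0.079     ] 0.03219966451266833 bar 30.37236936901098 285.51086210059043
pin 0.031173419228882476 107.3436666194035
tip 0.03588227465519256 28.69686192330974
sq 0.06499588711731101 6.471839254830166
in tool [0.00082898 0.00097876 0.20774124]
in tool [-1.18315210e-04  1.78826321e-03  1.70741584e-01]
```

>>> drive_tool:
  plan:
    - [0.0003,0.0013,0.035,0,0,0,0.2]
    - [0,0,0.035,0,0,0,0.2]
    - [0,0,0.035,0,0,0,0.2]
    - [0,0,0.03,0,0,0,0.2]
    - [0,0,0.02,0,0,0,0.2]
    - [0,0,0.012,0,0,0,0.2]
    - [0,0,0.01,0,0,0,0.2]
    - [0,0,0,0,0,0,0.2]
    - [0,0,0,0,0,0,0.2]

```text
t: 3.75
tcp_pos: [0.5167, 0.1524, 0.0736]
tool_rot: [0.966, 0.26, 0.001, 0.0]
force: [-0.3, -0.3, 0.2]
finger_gap: 0.599
gripper_force: 0.0
```

>>> drive_tool:
  plan:
    - [0,0,0,0,0,0,-1]
    - [0,0,0,0,0,0,-1]
    - [0,0,0,0,0,0,-1]
    - [0,0,0,0,0,0,-1]
    - [0,0,0,0,0,0,-1]
    - [0,0,0,0,0,0,-1]
    - [0,0,0,0,0,0,-1]
    - [0,0,0,0,0,0,-1]
  newtons: 25

```text
t: 4.55
tcp_pos: [0.5165, 0.1527, 0.0739]
tool_rot: [0.966, 0.259, 0.001, -0.0]
force: [-0.7, 1.0, 6.1]
finger_gap: 0.154
gripper_force: 28.6
```

>>> drive_tool:
  plan:
    - [0,0,0,0,0,-6,-1]
    - [0,0,0,0,0,-6,-1]
    - [0,0,0,0,0,-6,-1]
    - [0,0,0,0,0,-6,-1]
    - [0,0,0,0,0,-6,-1]
    - [0,0,0,0,0,0,-1]

```text
t: 5.15
tcp_pos: [0.5159, 0.1532, 0.0739]
tool_rot: [0.865, 0.501, 0.0, -0.0]
force: [-1.5, 3.8, 6.9]
finger_gap: 0.157
gripper_force: 28.7
```

>>> drive_tool:
  plan:
    - [0,0,0,0,0,-6,-1]
    - [0,0,0,0,0,-6,-1]
    - [0,0,0,0,0,-6,-1]
    - [0,0,0,0,0,-6,-1]
    - [0,0,0,0,0,-6,-1]
    - [0,0,0,0,0,0,-1]
    - [0,0,0,0,0,0,-1]

```text
t: 5.85
tcp_pos: [0.5152, 0.1534, 0.0739]
tool_rot: [0.707, 0.708, 0.0, -0.001]
force: [-3.1, 4.0, 7.8]
finger_gap: 0.157
gripper_force: 28.9
```

Run:
```python
from h import *
from scipy.spatial.transform import Rotation as R
st=manip.sense();M=R.from_quat(st["tool_rot"]).as_matrix();print(np.degrees(np.arctan2(M[1,0],M[0,0])),st["ft_torque"],st["force"],st["tcp_pos"],st["finger_gap"])
s=manip.snapshot("wrist");cv2.imwrite("pics/w2.png",s["image"][:,:,::-1])
```

```text
90.06731241117824 [0.74584662 0.44650709 0.062024  ] [-3.12027814  4.03558691  7.76569225] [0.51521403 0.15342304 0.07392035] 0.157248024052594
```

View pics/w2.png

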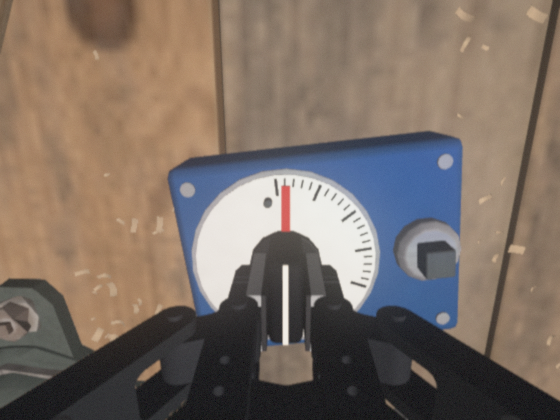

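The knob turned along with the gripper: the pointer, at (286,187), is now one minor tick short of the zero mark at (277,187). The stop pin is at (268,203). The remaining 6–7° I'll turn slowly.

>>> drive_tool:
  plan:
    - [0,0,0,0,0,-2,-1]
    - [0,0,0,0,0,-2,-1]
    - [0,0,0,0,0,-1.5,-1]
    - [0,0,0,0,0,-1,-1]
    - [0,0,0,0,0,0,-1]
    - [0,0,0,0,0,0,-1]

```text
t: 6.5
tcp_pos: [0.515, 0.1534, 0.0739]
tool_rot: [0.666, 0.746, 0.0, -0.001]
force: [-2.9, 3.3, 7.6]
finger_gap: 0.157
gripper_force: 28.9
```

Run:
```python
from h import *
from scipy.spatial.transform import Rotation as R
st=manip.sense();M=R.from_quat(st["tool_rot"]).as_matrix();print(np.degrees(np.arctan2(M[1,0],M[0,0])),st["ft_torque"],st["force"],st["finger_gap"])
```

```text
96.5534344945759 [0.75448489 0.47875525 0.00283502] [-2.89905884  3.33650452  7.59697617] 0.1570786142200976
```

>>> drive_tool:
  plan:
    - [0,0,0,0,0,-1,-1]
    - [0,0,0,0,0,-1,-1]
    - [0,0,0,0,0,0,-1]
    - [0,0,0,0,0,0,-1]

```text
t: 6.9
tcp_pos: [0.515, 0.1534, 0.0739]
tool_rot: [0.654, 0.756, 0.0, -0.001]
force: [-3.0, 4.1, 8.1]
finger_gap: 0.157
gripper_force: 37.2
```

Run:
```python
from h import *
from scipy.spatial.transform import Rotation as R
st=manip.sense();M=R.from_quat(st["tool_rot"]).as_matrix();print(np.degrees(np.arctan2(M[1,0],M[0,0])),st["ft_torque"],st["force"],st["finger_gap"])
s=manip.snapshot("wrist");cv2.imwrite("pics/w3.png",cv2.resize(s["image"][150:280,180:390,::-1],None,fx=3.5,fy=3.5))
```

```text
98.26878957925675 [ 0.62376927  0.5246278  -0.88806548] [-3.02936151  4.05917768  8.06826506] 0.15725747533259793
```

View pics/w3.png

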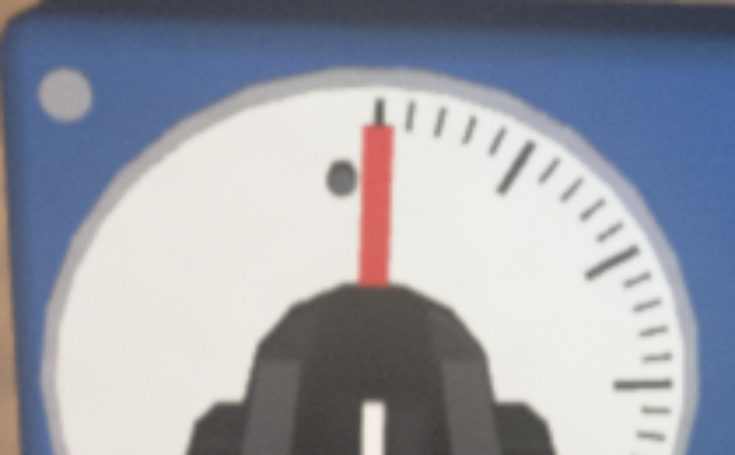

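The pointer is on the zero mark and against the pin, and the reaction moment jumped to 0.9 N m. I'll relax the twist slightly, release and rise.

>>> drive_tool:
  plan:
    - [0,0,0,0,0,0.8,-1]
    - [0,0,0,0,0,0,-1]
    - [0,0,0,0,0,0,0.0]
    - [0,0,0,0,0,0,0.0]
    - [0,0,0,0,0,0,0.0]
    - [0,0,0,0,0,0,0.0]
    - [0,0,0,0,0,0,0.0]

```text
t: 7.65
tcp_pos: [0.5162, 0.1523, 0.0728]
tool_rot: [0.657, 0.753, -0.0, -0.0]
force: [0.2, 0.6, 0.5]
finger_gap: 0.499
gripper_force: 0.0
```

>>> drive_tool:
  plan:
    - [0,0,-0.01,0,0,0,0.0]
    - [0,0,-0.02,0,0,0,0.0]
    - [0,0,-0.03,0,0,0,0.0]
    - [0,0,-0.03,0,0,0,0.0]
    - [0,0,-0.02,0,0,0,0.0]
    - [0,0,0,0,0,0,0.0]
    - [0,0,0,0,0,0,0.0]
    - [0,0,0,0,0,0,0.0]

```text
t: 8.45
tcp_pos: [0.5152, 0.1523, 0.1821]
tool_rot: [0.658, 0.753, -0.001, -0.001]
force: [0.3, 0.3, -0.3]
finger_gap: 0.498
gripper_force: 0.0
```

Run:
```python
from h import *
st=manip.sense();print(st["force"],st["tcp_pos"],st["finger_gap"])
s=manip.snapshot("wrist");cv2.imwrite("pics/w4.png",s["image"][:,:,::-1])
```

```text
[ 0.27643076  0.33983747 -0.30406789] [0.51517986 0.15226317 0.1820739 ] 0.4975819162923691
```

View pics/w4.png

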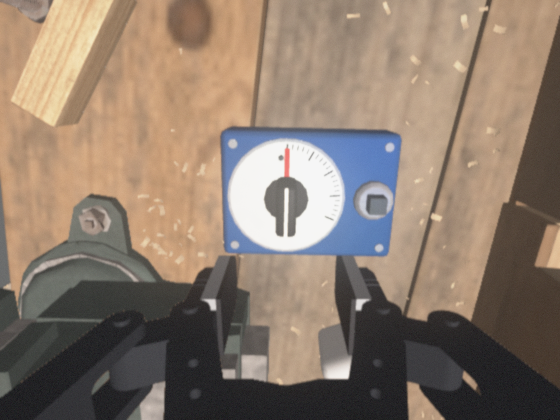

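The pointer, at (287,150), stays home beside the pin at (281,158). The gripper is clear of everything.

```bash
python3 -c "
from station import manip
print(manip.sign_off())"
```

```text
the job is handed in; nothing more can be done
None
```

I turned the blue tester's knob anticlockwise until its pointer met the zero stop, let go and moved the gripper clear; the yellow tester was never touched. I handed the job in at about 8.5 s, and no verdict came back.

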